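Measure a ground parallel on the bench micrometer with the ratchet

ROBOT

A 6-joint arm with a two-finger parallel gripper is mounted at the origin on a cart in front of the work surface, level with it; the furniture and walls round the work are solid. World frame = base frame: x ahead of the robot, y to its left, z up, the work surface at z = 0. Lengths are in m, angles in degrees, forces in N, time in s.
With the tool pointing down it reaches from about 0.3 to 0.75 m from the base axis. Payload 8.5 kg.
Tool frame: the origin (TCP) lies between the finger pads, 19 mm behind the fingertips; this is the grasp point; z points along the fingers, y is the line along which they close (so a half turn about z gives the same grasp; the last joint's range is limited). The gripper opens to 85 mm and grips with 20 to 120 N. Pads are 22 mm wide; open, the fingers measure 114 mm over their backs; the gripper's body (76 mm by 85 mm) begins 54 mm behind the grasp point. The pads swing forward as they close: fully open they stand 13 mm farther back than shut.
Start: joints at [-84.013, 21.807, 74.336, -0, 83.858, -12.336], TCP at [0.173, -0.522, 0.25] pointing down, gripper open.
Joint ranges: [-178.18, 178.18], [-50.72, 133.34], [12.68, 142.11], [-81.47, 261.47], [9.98, 163.14], [-165.26, 165.26]. Speed limits (degrees/s): [136.94, 136.94, 180, 180, 180, 180].

INTERFACE

Orientations are given as a 3x3 rotation matrix whose columns are the frame's x, y, z axes.
In Python, from rig import env, viewer, recognise, pinpoint gives the robot as it stands.
- The arm moves only by the tool move_arm, never from a script. Its argument "plan" is text: rows parted by semicolons, each of 7 numbers parted by spaces: the shift along the tool's x, y, z in m, then the turn, a rotation vector about the tool's x, y, z in rad, then the finger opening in m, from 0 to 0.0854. A call has 1 to 12 rows; each row shifts and turns the commanded pose from where the row before left it, along the tool's axes as they then stand; what a row does not reach is not made up. A row lasts 1/8 s, in which the tool goes at most 62.5 mm and 10.7 degrees, less where a joint would pass 70% of its speed; a pose out of reach is approached as far as the arm can. A call is refused whole if a number of a shift passes 0.0625 or a number of a turn 0.188, either way. A call with a gripper value outside its range is refused whole. The fingers move at their own pace and stop on an object; "grip_force" is the grip in N (left out, the last holds). Time passes only in rows, so rows that do not move let the fingers close. It gives the time, the measured TCP pose, the force, the opening and the grip force at its end, in the units of the state.
- env.observe(): the state, without advancing time (a new reading comes with each control period).
- viewer.get_image(name): name is "scene" or "side" or "wrist"; returns (picture, depth): 420x560x3 uint8, red, green, blue; 420x560 float32, m along the optical axis (not along the pixel's ray), 0 where there is no reading.
- viewer.calibration(name): a dict with "fx", "fy", "cx", "cy" (pixels), "R" (3x3) and "t" (3): a world point X has camera coordinates R X + t. Camera axes: x right, y down, z forward; pixel columns grow to the right and rows downward; lengths in m; the calibration is good to about 2 mm. A picture is of the moment at which its call begins: read the wrist's pose just before it. calibration takes no time and is no camera call; for the wrist camera it gives the pose at the moment of the call.
- env.close_job(): hands the job in; it is judged then, once.
Trained networks look in the newest picture that a camera, given by its name, has taken for a name from the list of things; names that differ only in an ending like _2 or _b are one class to them, and where a whole thing is asked for, a point or a joint stands for the part that bears it (a point fixed in the world has none). Each returns a list of dicts, best first, with "conf" (0 to 1); they miss things now and then, are a little off and sometimes report something else, mostly with a low value. They report only what shows in the picture. A call takes as long as a camera call.
- recognise(camera, name): "extent" ([centre column, centre row, width, height] in pixels, round what is visible of it).
- pinpoint(camera, name): "pixel" ([column, row] in pixels: a listed point, or the origin of a listed thing).
The state is a dict: "time_s": time; "q": joint angles; "qvel": joint speeds; "joint_efforts": joint torques, N m; "position": TCP position; "tool_rot": TCP orientation; "ft_force": force on the tool from outside, world axes, zero at the start; "wrist_torque": the same for the moment, N m; "grip_width": finger opening in m; "gripper_force": force on a finger pad.
Only numpy, scipy, OpenCV 4.12 (cv2) and the standard library are available. Lean on these libraries where they do the work, as an engineer would, in place of code of your own. Each camera call takes 0.05 s, during which the arm holds its last target. There are 200 camera calls.

TASK

Measure the loose steel parallel on the granite bench micrometer: lay it on the granite with its left end under the spindle and slide it back until it lies snug against both stop pins. Then wind the spindle down with the small ratchet knob on top (clockwise) until the ratchet slips on the part, let it click three times, stop and let go, leaving the parallel nipped. Do not ram the pins or overtighten, and do not knock the other things about.

Things in the scene. Friction and masses are not known exactly. Their poses are not given: they have to be found in the camera images.
- stand: Granite bench micrometer, fixed: dark slab 130 mm (x) by 200 mm (y), top 40 mm above the bench. Origin on the bench under the slab's centre; x to the back, y to the left. A 26 mm column at (44, 60) mm has an arm (80 to 104 mm above the bench, 32 mm wide, reaching forward to x = -26 mm) with the upright micrometer head on the axis (-10, 60) mm: thimble, and on top of it the ratchet knob.
- spindle_axis (a point): Point on the granite's top straight below the spindle, at (-10, 60, 40) mm of the stand; axes as the stand. The spindle is a steel rod 8 mm thick with a flat tip; it moves straight down without turning, 1.6 mm per rad of the thimble, and starts 2 to 5 mm above the top of a seated parallel (not measured). Its screw needs 0.065 N m to turn and stays where it is left.
- stop_pins: Two upright steel dowel pins, 8 mm thick, 14 mm high, fixed in the granite as back stop, at (0, 30) and (0, -60) mm of the stand. Origin on the granite's top at (0, 0) of the stand, axes as the stand. A part against both has its back face at x = -4 mm; the 12 mm wide parallel then lies with its centre line x = -10 mm right under the spindle.
- parallel: The part: loose ground steel bar 160 mm long (its y), 12 mm wide (x), 22 mm high (z), about 0.26 kg, standing on its 12 mm side on the bench. Origin in the middle of its underside. Take it across its width near the middle. On the stand it lies along the stand's y, its middle about 70 mm right (-y) of the spindle axis: the left end is then 10 mm past the axis. Either end will do.
- knob_grip (a point): Grip point of the ratchet knob, on the spindle axis, 5 mm below the knob's top (164 mm above the bench). The knob is an upright knurled steel cylinder 16 mm thick, 26 mm high, on top of the 26 mm thick thimble, whose top is 24 mm below this point; with the TCP here the fingertips clear the thimble. Clockwise from above lowers the spindle. The knob does not move up or down.
- ratchet (a joint): Slip of the ratchet knob on the thimble in rad, clockwise positive: 0 at the start, under 0.15 while the thimble turns along. When the spindle presses on the part with about 18 N the knob slips at 0.085 N m, 12 clicks a turn (0.52 rad each; three are 1.57). Held still, the knob pushes back with 0.015 to 0.04 N m before a click and pulls on with 0.02 right after; the spindle stays pressed.
- dial_indicator: Dial indicator lying down, bystander.
- screwdriver: Screwdriver with a red handle, bystander.
- hex_key: Black hex key lying at the front edge, bystander.

How it is judged:
By the outcome, as a careful person would: the job done as asked, in the order asked, and still so for the second after the job is handed in, with the robot touching nothing.
It also fails if it takes over 72 s, if anything falls off the work surface, if the arm or the gripper's body presses on something with over 40 N, if the wrist force passes 120 N, or if a joint passes its speed limit or range.

## Working session

There is one attempt and no reset: what is moved stays moved. The work goes in short steps, Python scripts to look and compute and a tool call to move; the robot and the scene stay as the last step left them, time stands still between calls to the robot, and variables do not carry over. Pictures are saved under pics/ and viewed, at most 10 in all, crops included, and the job is handed in when it is done.

Besides the shell and the picture viewer there is one more tool, called after ">>>" in YAML: its name, and indented under it one key for each argument. move_arm: Moves the arm, as the interface text tells. Its arguments: {"type":"object","properties":{"plan":{"type":"string"},"grip_force":{"type":"number"}},"required":["plan"]}

```bash
mkdir -p pics; ls; cat > h.py <<'E'
import numpy as np, cv2
from rig import env, viewer, recognise, pinpoint
def unproj(c,px,d):
    k=viewer.calibration(c);p=np.array([(px[0]-k['cx'])/k['fx']*d,(px[1]-k['cy'])/k['fy']*d,d])
    return np.array(k['R']).T@(p-np.array(k['t']))
def proj(c,X):
    k=viewer.calibration(c);p=np.array(k['R'])@np.array(X)+np.array(k['t']);return p[:2]/p[2]*[k['fx'],k['fy']]+[k['cx'],k['cy']]
def ray(k,px):
    R=np.array(k['R']);d=R.T@np.array([(px[0]-k['cx'])/k['fx'],(px[1]-k['cy'])/k['fy'],1]);return -R.T@np.array(k['t']),d/np.linalg.norm(d)
def tri(rs):
    A=0;b=0
    for o,d in rs:
        P=np.eye(3)-np.outer(d,d);A=A+P;b=b+P@o
    X=np.linalg.solve(A,b);return X,[np.linalg.norm((np.eye(3)-np.outer(d,d))@(X-o)) for o,d in rs]
def cloud(c,d):
    k=viewer.calibration(c);v,u=np.mgrid[:d.shape[0],:d.shape[1]]
    P=np.stack([(u-k['cx'])/k['fx']*d,(v-k['cy'])/k['fy']*d,d],-1)-np.array(k['t']);return P@np.array(k['R'])
E
python3 - <<'E'
from h import *
np.set_printoptions(precision=4,suppress=True)
ims=[]
for c in ('scene','side','wrist'):
    im,d=viewer.get_image(c);ims.append(im);np.savez(f'{c}0.npz',im=im,d=d)
    cv2.imwrite(f'pics/{c}0.png',im[...,::-1])
    k=viewer.calibration(c);print(c,-np.array(k['R']).T@k['t'],k['fx'])
    for n in ('stand','spindle_axis','stop_pins','parallel','knob_grip'):
        r=pinpoint(c,n)[:2]
        for q in r: 
            u,v=map(int,q['pixel']);dd=d[v,u] if 0<=v<420 and 0<=u<560 else 0
            print(n,q['conf'],q['pixel'],unproj(c,q['pixel'],dd) if dd else None)
cv2.imwrite('pics/all0.png',cv2.resize(np.hstack(ims[:2]),(800,300))[...,::-1])
print(env.observe())
E
```

```text
pics
scene [0.4781 0.5667 0.7504] 441.1730694601986
stand 0.87 [255.4, 275.5] [ 0.5901 -0.1281  0.0625]
spindle_axis 0.77 [251.7, 283.1] [ 0.5992 -0.1274  0.0391]
spindle_axis 0.58 [346.0, 226.3] [ 0.374  -0.4009 -0.0022]
parallel 0.78 [294.2, 224.7] [ 0.5168 -0.3833  0.0096]
knob_grip 0.49 [250.3, 236.6] [ 0.5974 -0.1354  0.1669]
side [0.2387 0.3645 0.7305] 471.52189530078635
stand 0.84 [229.8, 269.2] [ 0.584  -0.161   0.0427]
spindle_axis 0.57 [216.8, 277.7] [ 0.5975 -0.134   0.0394]
parallel 0.69 [306.3, 216.4] [ 0.5157 -0.39    0.0217]
knob_grip 0.5 [216.1, 231.8] [ 0.584  -0.1296  0.1697]
wrist [ 0.2452 -0.4985  0.3743] 328.34174864076954
{'time_s': 0.9, 'q': array([-84.0124,  21.8038,  74.3384,  -0.0001,  83.8567, -12.336 ]), 'qvel': array([-0.02  , -0.0586,  0.0046,  0.0414, -0.0301,  0.0307]), 'joint_efforts': array([  0.0009, -44.8324, -23.1455,  -0.0001,   0.0006,  -0.    ]), 'position': array([ 0.1729, -0.5221,  0.25  ]), 'tool_rot': array([[ 0.9493,  0.3144,  0.    ],
       [ 0.3144, -0.9493, -0.    ],
       [-0.    ,  0.    , -1.    ]]), 'ft_force': array([-0.9371, -0.1565, -0.3169]), 'wrist_torque': array([ 0.0263,  0.0236, -0.013 ]), 'gripper_force': 0.0, 'grip_width': 0.08558280144501627}
```

View pics/scene0.png

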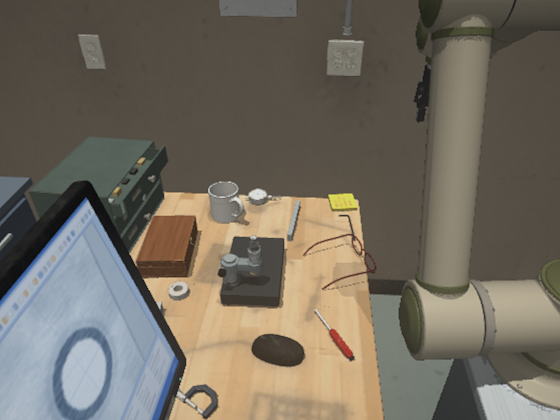

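View pics/side0.png

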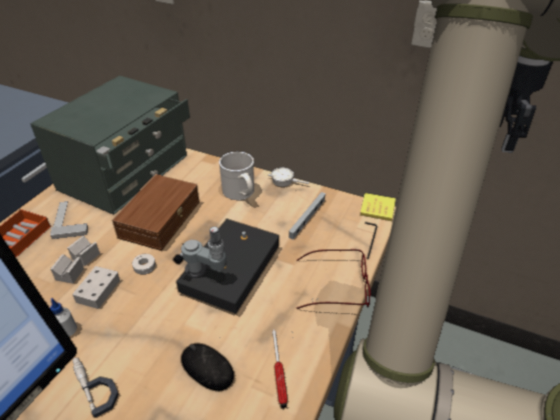

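The scene view shows the slab at (252,270) with the knob at (254,243) and the parallel at (294,220). The side view shows the slab at (230,265), the knob at (214,236) and the parallel at (308,215). Next I fit both from the depth clouds.

```bash
python3 - <<'E'
from h import *
np.set_printoptions(precision=4,suppress=True)
for c in ('scene','side'):
    f=np.load(c+'0.npz');P=cloud(c,f['d']);ok=f['d']>0
    for n,box,z in (('slab',(.45,.75,-.32,0.02),(.034,.046)),('par',(.4,.62,-.5,-.29),(.016,.028)),('knob',(.5,.7,-.25,0),(.155,.18)),('thimble',(.5,.7,-.25,0),(.11,.14)),('all>12',(.4,.62,-.5,-.29),(.010,.2))):
        m=ok&(P[...,0]>box[0])&(P[...,0]<box[1])&(P[...,1]>box[2])&(P[...,1]<box[3])&(P[...,2]>z[0])&(P[...,2]<z[1])
        m8=m.astype(np.uint8);_,l,s,_=cv2.connectedComponentsWithStats(m8);b=1+np.argmax(s[1:,4]);Q=P[l==b]
        r=cv2.minAreaRect(Q[:,:2].astype(np.float32)*1000);print(c,n,len(Q),r,np.median(Q[:,2]),Q[:,2].max(),Q.mean(0))
    for n in ('parallel','stand','knob_grip','dial_indicator','hex_key','screwdriver'):
        print(n,[(q['conf'],q['extent']) for q in recognise(c,n)[:1]])
def R(c,n): return ray(viewer.calibration(c),pinpoint(c,n)[0]['pixel'])
for n in ('stand','spindle_axis','parallel','knob_grip','hex_key','dial_indicator'):
    try: print(n,tri([R('scene',n),R('side',n)]))
    except Exception as e: print(n,e)
E
```

```text
scene slab 2040 ((600.9692993164062, -191.0102996826172), (204.2215576171875, 128.7615966796875), 89.43733215332031) 0.03831779465572152 0.0459961704374342 [ 0.5843 -0.163   0.0384]
scene par 165 ((520.9688720703125, -406.1917724609375), (165.08859252929688, 12.725537300109863), 84.2228775024414) 0.01972928751656705 0.023964283594050523 [ 0.5215 -0.3984  0.0196]
scene knob 64 ((592.2739868164062, -130.0165557861328), (15.141138076782227, 14.465787887573242), 12.559405326843262) 0.1662627214535894 0.16992236007621966 [ 0.592  -0.1285  0.1645]
scene thimble 153 ((592.255126953125, -128.3673858642578), (25.870811462402344, 21.753314971923828), 9.789188385009766) 0.13086340841118252 0.1397926109611145 [ 0.5913 -0.1242  0.129 ]
scene all>12 188 ((520.9688720703125, -406.1917724609375), (165.08859252929688, 12.725537300109863), 84.2228775024414) 0.01943815269023043 0.023964283594050523 [ 0.5213 -0.3968  0.0188]
parallel [(0.46, [295.4, 221.8, 14.4, 42.1])]
stand [(0.71, [250.9, 271.4, 64.8, 72.7])]
knob_grip [(0.4, [251.9, 240.1, 6.0, 13.9])]
dial_indicator [(0.84, [262.5, 195.4, 36.6, 15.
[... 1303 characters left out ...]
d (array([ 0.5999, -0.1854,  0.0081]), [np.float64(0.0018420191560230897), np.float64(0.0018420191560230498)])
spindle_axis (array([ 0.602 , -0.1402,  0.0281]), [np.float64(0.0017337382147940155), np.float64(0.0017337382147938972)])
parallel (array([ 0.5197, -0.4034,  0.0013]), [np.float64(0.006203977518449678), np.float64(0.006203977518449699)])
knob_grip (array([ 0.5989, -0.1508,  0.1501]), [np.float64(0.003358822435693136), np.float64(0.003358822435692992)])
hex_key (array([ 0.3716, -0.3457,  0.037 ]), [np.float64(0.002649037679909821), np.float64(0.002649037679909688)])
dial_indicator (array([ 0.5215, -0.0967,  0.2144]), [np.float64(0.11608547386243805), np.float64(0.11608547386243799)])
```

>>> move_arm:
  plan: "0 0 0 0 0 0.18 0.085;0 0 0 0 0 0.18 0.085;0 0 0 0 0 0.18 0.085;0 0 0 0 0 0.18 0.085;0 0 0 0 0 0.18 0.085;0 0 0 0 0 0.18 0.085;0 0 0 0 0 0.18 0.085;0 0 0 0 0 0.18 0.085;0 0 0 0 0 0.18 0.085;0 0 0 0 0 0.18 0.085;0 0 0 0 0 0.18 0.085"

```text
time_s: 3.48
position: [0.1729, -0.5221, 0.25]
tool_rot: [[-0.095, -0.995, 0.0], [-0.995, 0.095, -0.0], [0.0, -0.0, -1.0]]
ft_force: [-1.5, 0.7, 0.0]
grip_width: 0.0849
gripper_force: 0.0
```

>>> move_arm:
  plan: "-0.019 -0.042 0.006 0 0 0 0.085;-0.019 -0.042 0.006 0 0 0 0.085;-0.019 -0.042 0.006 0 0 0 0.085;-0.019 -0.042 0.006 0 0 0 0.085;-0.019 -0.042 0.006 0 0 0 0.085;-0.019 -0.042 0.006 0 0 0 0.085;-0.019 -0.042 0.006 0 0 0 0.085;-0.019 -0.042 0.006 0 0 0 0.085;0 0 0 0 0 0 0.085"

```text
time_s: 4.6
position: [0.5233, -0.399, 0.2009]
tool_rot: [[-0.086, -0.996, -0.001], [-0.996, 0.086, 0.001], [-0.001, 0.001, -1.0]]
ft_force: [-0.4, -0.3, -0.4]
grip_width: 0.085
gripper_force: 0.0
```

```bash
cat > w.py <<'E'
from h import *
import sys
np.set_printoptions(precision=4,suppress=True)
n=sys.argv[1];s=env.observe()
k=viewer.calibration('wrist')
im,d=viewer.get_image('wrist');np.savez(n+'.npz',im=im,d=d,R=k['R'],t=k['t'],K=[k[a] for a in('fx','fy','cx','cy')]);cv2.imwrite(f'pics/{n}.png',im[...,::-1])
print(s['time_s'],s['position'],s['q'],np.degrees(np.arctan2(s['tool_rot'][1,0],s['tool_rot'][0,0])),'camfwd',np.array(k['R'])[2],-np.array(k['R']).T@k['t'])
P=cloud('wrist',d);ok=d>0
for a,box,z in (('slab',(.45,.75,-.32,0.02),(.030,.046)),('par',(.4,.62,-.52,-.29),(.016,.028)),('knob',(.5,.7,-.25,0),(.155,.18))):
    m=ok&(P[...,0]>box[0])&(P[...,0]<box[1])&(P[...,1]>box[2])&(P[...,1]<box[3])&(P[...,2]>z[0])&(P[...,2]<z[1])
    _,l,st,_=cv2.connectedComponentsWithStats(m.astype(np.uint8))
    if len(st)<2: continue
    Q=P[l==1+np.argmax(st[1:,4])];print(a,len(Q),cv2.minAreaRect(Q[:,:2].astype(np.float32)*1000),np.median(Q[:,2]))
for a in ('parallel','stop_pins','spindle_axis','stand','knob_grip'): print(a,[(q['conf'],q['pixel']) for q in pinpoint('wrist',a)[:2]])
E
python3 w.py w1
```

```text
4.6 [ 0.5233 -0.399   0.2009] [-47.6163  34.8105  59.8948   0.022   85.3662 137.2962] -94.9143134721847 camfwd [ 0.0244  0.3003 -0.9535] [ 0.5165 -0.4759  0.3251]
slab 8141 ((594.5720825195312, -242.67652893066406), (120.97250366210938, 106.69338989257812), 0.96775221824646) 0.04065916696373236
par 2131 ((516.2720336914062, -409.1211853027344), (159.21243286132812, 12.04909896850586), 84.14936828613281) 0.022837868559021347
parallel [(0.86, [276.5, 170.5])]
stop_pins []
spindle_axis []
stand [(0.69, [166.7, 67.2]), (0.62, [230.9, 349.3])]
knob_grip []
```

View pics/w1.png

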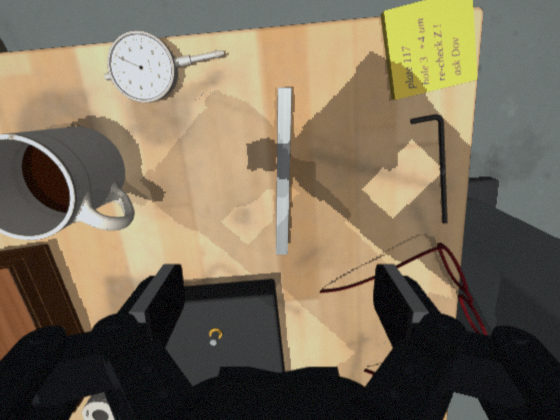

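The wrist view shows the parallel as a clear grey bar from (284,90) to (282,253), with nothing around it. The slab is at the bottom with one pin at (213,343), the mug is at the left and the hex key at the right. Next I look at the stand from above.

>>> move_arm:
  plan: "-0.049 -0.0112 -0.01 0 0 0 0.085;-0.049 -0.0112 -0.01 0 0 0 0.085;-0.049 -0.0112 -0.01 0 0 0 0.085;-0.049 -0.0112 -0.01 0 0 0 0.085;-0.049 -0.0112 -0.01 0 0 0 0.085;0 0 0 0 0 0 0.085;0 0 0 0 0 0 0.085"

```text
time_s: 5.78
position: [0.5983, -0.1625, 0.252]
tool_rot: [[-0.09, -0.996, -0.0], [-0.996, 0.09, -0.0], [0.0, 0.0, -1.0]]
ft_force: [0.3, -0.5, 0.2]
grip_width: 0.085
gripper_force: 0.0
```

```bash
python3 w.py w2; cat > slab.py <<'E'
from h import *
import sys
np.set_printoptions(precision=5,suppress=True)
for n in sys.argv[1:]:
    f=np.load(n+'.npz');d=f['d'];fx,fy,cx,cy=f['K'];v,u=np.mgrid[:420,:560]
    P=(np.stack([(u-cx)/fx*d,(v-cy)/fy*d,d],-1)-f['t'])@f['R'];np.save(n+'P',P)
    X,Y,Z=P[...,0],P[...,1],P[...,2]
    m=(d>0)&(abs(Z-.0405)<.006)&(X>.45)&(X<.75)&(Y>-.32)&(Y<.02)
    print(n,'slab z',np.median(Z[m]))
    # front & back edges: per 4mm y-bin extremes; right edge: per x-bin min
    for nm,a,b,op,rg in (('front',Y,X,0.5,(-.27,-.18)),('back',Y,X,99.5,(-.27,-.18)),('right',X,Y,.5,(.55,.65))):
        bs=np.arange(*rg,.004);pts=[(t+.002,np.percentile(b[m&(a>=t)&(a<t+.004)],op)) for t in bs if (m&(a>=t)&(a<t+.004)).sum()>15]
        pts=np.array(pts)
        if len(pts)>4:
            p=np.polyfit(pts[:,0],pts[:,1],1);r=pts[:,1]-np.polyval(p,pts[:,0]);g=abs(r)<2*np.median(abs(r))+1e-4;p=np.polyfit(pts[g,0],pts[g,1],1)
            print(nm,'slope deg',np.degrees(np.arctan(p[0])),'at mid',np.mean(rg),np.polyval(p,np.mean(rg)),'res',r[g].std())
    m=(d>0)&(Z>.047)&(Z<.06)&(X>.55)&(X<.65)&(Y>-.28)&(Y<-.14)
    _,l,st,ce=cv2.connectedComponentsWithStats(m.astype(np.uint8))
    for i in range(1,len(st)):
        if st[i,4]>6: print('pin?',st[i,4],ce[i],P[l==i].mean(0),P[l==i].min(0),P[l==i].max(0))
E
python3 slab.py w1 w2
```

```text
5.775 [ 0.5983 -0.1625  0.252 ] [-26.1125  28.9417  62.0892  -0.021   88.9689 159.0532] -95.16526700456245 camfwd [ 0.0262  0.2987 -0.954 ] [ 0.5911 -0.2392  0.3763]
slab 21649 ((599.8473510742188, -194.38978576660156), (130.3242950439453, 199.46124267578125), 0.485007107257843) 0.0400364035481743
par 1 ((446.45074462890625, -292.6462097167969), (0.0, 0.0), 0.0) 0.027902021496947375
knob 555 ((589.5455322265625, -134.7826690673828), (16.945053100585938, 16.306724548339844), 15.991913795471191) 0.1688797624616959
parallel []
stop_pins []
spindle_axis [(0.98, [286.8, 205.0])]
stand [(0.77, [278.5, 147.1])]
knob_grip [(0.82, [294.0, 260.0])]
w1 slab z 0.04029898947432239
front slope deg -0.918865566159955 at mid -0.225 0.5358361587486175 res 0.005696577744459034
back slope deg -6.525186645927877 at mid -0.225 0.6465247529409189 res 0.004594528935693896
right slope deg 10.377536740077046 at mid 0.6000000000000001 -0.2903242954421381 res 0.005587463760847521
pin? 75 [213.58667 339.05333] [ 0.60019 -0.25538  0.05214] [ 0.59658 -0.25834  0.0472 ] [ 0.60435 -0.25064  0.05536]
w2 slab z 0.04025566679719601
front slope deg -0.5264911433816973 at mid -0.225 0.5362404223347599 res 0.00035769962490576874
back slope deg -0.6840449101635582 at mid -0.225 0.664073891586672 res 8.808235614372012e-05
right slope deg 0.4752267725695638 at mid 0.6000000000000001 -0.29251246688621363 res 0.00014101490042199748
pin? 63 [266.49206  86.57143] [ 0.60052 -0.25349  0.05383] [ 0.59707 -0.25756  0.04959] [ 0.60402 -0.24959  0.05571]
pin? 57 [276.45614 180.15789] [ 0.59954 -0.16433  0.05349] [ 0.59591 -0.16763  0.04737] [ 0.60321 -0.1599   0.05557]
pin? 178 [240.75843 199.20787] [ 0.63837 -0.14665  0.04959] [ 0.62698 -0.15364  0.04701] [ 0.64976 -0.14019  0.05987]
```

View pics/w2.png

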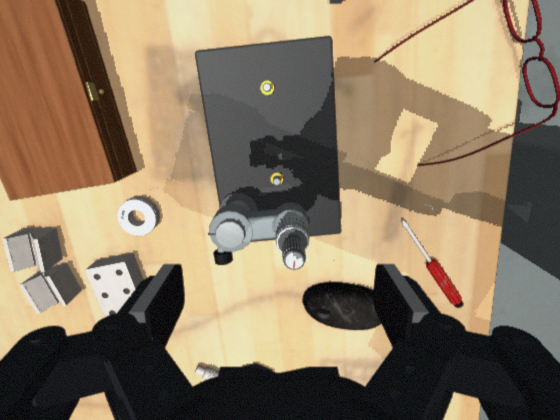

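The stand view shows the slab with pins at (267,88) and (277,180), the arm, and the knob top at (294,260). From this I take the stand centre as (0.600, -0.194) with yaw +0.55°. Now I go to the parallel and grasp it.

>>> move_arm:
  plan: "0.042 0.0097 0.025 0 0 0.01 0.085;0.042 0.0097 0.025 0 0 0 0.085;0.042 0.0097 0.025 0 0 0 0.085;0.042 0.0097 0.025 0 0 0 0.085;0.042 0.0097 0.025 0 0 0 0.085;0.042 0.0097 0.025 0 0 0 0.085;0 0 0 0 0 0 0.085;0 0 0 0 0 0 0.085"

```text
time_s: 7.08
position: [0.5164, -0.4066, 0.1024]
tool_rot: [[-0.1, -0.995, 0.0], [-0.995, 0.1, 0.0], [-0.0, -0.0, -1.0]]
ft_force: [0.4, -0.6, 0.3]
grip_width: 0.085
gripper_force: 0.0
```

```bash
python3 w.py w3
```

```text
7.075 [ 0.5164 -0.4066  0.1024] [-48.5215  39.6046  67.7122   0.0181  72.6712 137.1868] -95.71368218902576 camfwd [ 0.0295  0.2988 -0.9539] [ 0.5084 -0.4833  0.2266]
slab 377 ((659.7251586914062, -281.3388977050781), (12.499547958374023, 24.013751983642578), 2.098972797393799) 0.040607834840226335
par 4157 ((518.2537841796875, -407.50311279296875), (159.55039978027344, 12.028951644897461), 84.34148406982422) 0.022777234924276035
parallel [(0.59, [275.4, 210.1])]
stop_pins []
spindle_axis []
stand []
knob_grip []
```

>>> move_arm:
  plan: "0.0007 -0.002 0.02 0 0 0 0.06;0 0 0.02 0 0 0 0.045;0 0 0.02 0 0 0 0.04;0 0 0.0202 0 0 0 0.04;0 0 0 0 0 0 0.03;0 0 0 0 0 0 0.012;0 0 0 0 0 0 0.005;0 0 0 0 0 0 0.005;0 0 0 0 0 0 0.005"
  grip_force: 40

```text
time_s: 8.5
position: [0.5186, -0.4079, 0.023]
tool_rot: [[-0.099, -0.995, 0.001], [-0.995, 0.099, -0.001], [0.001, -0.001, -1.0]]
ft_force: [-1.0, 1.5, 5.8]
grip_width: 0.0109
gripper_force: 42.0
```

>>> move_arm:
  plan: "0 0 -0.02 0 0 0 0.005;0 0 -0.045 0 0 0 0.005;0 0 -0.045 0 0 -0.055 0.005;0 0 0 0 0 -0.054 0.005;-0.0406 -0.0077 0 0 0 0 0.005;-0.0406 -0.0077 0 0 0 0 0.005;-0.0406 -0.0077 0 0 0 0 0.005;-0.0406 -0.0077 0 0 0 0 0.005;-0.0406 -0.0077 0 0 0 0 0.005;0 0 0 0 0 0 0.005;0 0 0 0 0 0 0.005"

```text
time_s: 9.88
position: [0.5547, -0.2047, 0.1317]
tool_rot: [[0.01, -1.0, -0.0], [-1.0, -0.01, -0.0], [0.0, 0.0, -1.0]]
ft_force: [-0.2, 0.4, -3.4]
grip_width: 0.0109
gripper_force: 40.8
```

```bash
python3 w.py w4; python3 - <<'E'
import numpy as np,cv2
from h import *
f=np.load('w4.npz');P=cloud('wrist',f['d']);X,Y,Z=P[...,0],P[...,1],P[...,2]
m=(f['d']>0)&(Z>.12)&(Z<.145)&(Y<-.22)&(X>.5)&(X<.6);Q=P[m]
print(m.sum(),cv2.minAreaRect(Q[:,:2].astype(np.float32)*1000),np.median(Q[:,2]),np.polyfit(Q[:,1],Q[:,2],1),Q.min(0))
E
```

```text
9.875 [ 0.5547 -0.2047  0.1317] [-31.7099  31.9308  77.8066  -0.018   70.2661 147.7379] -89.44178451723278 camfwd [-0.0038  0.3001 -0.9539] [ 0.5551 -0.2817  0.256 ]
slab 32372 ((600.143798828125, -212.58636474609375), (129.85546875, 163.17874145507812), 0.5851806998252869) 0.04024940156392205
par 1 ((453.4031066894531, -292.1414489746094), (0.0, 0.0), 0.0) 0.027498856650255792
knob 7028 ((582.0570678710938, -207.46942138671875), (42.50327682495117, 29.425922393798828), 3.5479679107666016) 0.16973969868246616
parallel [(0.58, [275.4, 265.8])]
stop_pins []
spindle_axis [(0.83, [233.1, 308.5]), (0.21, [274.9, 263.2])]
stand [(0.8, [224.4, 211.9])]
knob_grip []
4967 ((554.4691772460938, -252.33743286132812), (12.030234336853027, 64.69840240478516), 0.43965619802474976) 0.13098011837486825 [0.00179046 0.13143122] [ 0.5483114  -0.28472187  0.12889352]
```

View pics/w4.png

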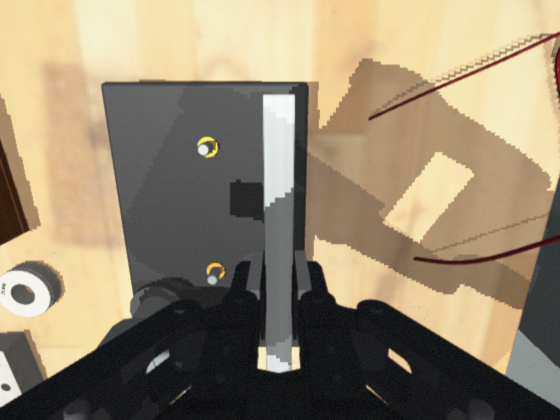

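The view shows the bar held level along the slab, with its far end at (278,95) and the pins at (207,148) and (213,272). Its yaw is +0.44° and its centre is at y = -0.2047. Now I lower it.

>>> move_arm:
  plan: "0 0 0.02 0 0 0 0.005;0 0 0.02 0 0 0 0.005;0 0 0.02 0 0 0 0.005;0 0 0.004 0 0 0 0.005;0 0 0.002 0 0 0 0.005;0 0 0 0 0 0 0.005"

```text
time_s: 10.92
position: [0.555, -0.2046, 0.0665]
tool_rot: [[0.01, -1.0, 0.001], [-1.0, -0.01, -0.001], [0.001, -0.001, -1.0]]
ft_force: [-0.2, -0.1, -2.6]
grip_width: 0.0111
gripper_force: 40.8
```

>>> move_arm:
  plan: "0 0 0.001 0 0 0 0.005;0 0 0.001 0 0 0 0.005;0 0 0 0 0 0 0.005"

```text
time_s: 11.3
position: [0.5547, -0.2043, 0.0639]
tool_rot: [[0.01, -1.0, -0.0], [-1.0, -0.01, 0.0], [-0.0, 0.0, -1.0]]
ft_force: [0.1, -0.1, -3.7]
grip_width: 0.0108
gripper_force: 40.8
```

>>> move_arm:
  plan: "0 0 0.0005 0 0 0 0.005;0 0 0 0 0 0 0.005"

```text
time_s: 11.55
position: [0.5547, -0.2043, 0.0633]
tool_rot: [[0.01, -1.0, -0.0], [-1.0, -0.01, 0.0], [-0.0, 0.0, -1.0]]
ft_force: [-0.3, 0.1, -3.8]
grip_width: 0.0111
gripper_force: 40.8
```

>>> move_arm:
  plan: "0 0 0.0005 0 0 0 0.005;0 0 0 0 0 0 0.005"

```text
time_s: 11.8
position: [0.5548, -0.2043, 0.063]
tool_rot: [[0.01, -1.0, 0.0], [-1.0, -0.01, -0.0], [0.0, -0.0, -1.0]]
ft_force: [-0.0, 0.4, -1.0]
grip_width: 0.011
gripper_force: 41.2
```

```bash
python3 w.py w5; python3 - <<'E'
import numpy as np,cv2
from h import *
f=np.load('w5.npz');P=cloud('wrist',f['d']);X,Y,Z=P[...,0],P[...,1],P[...,2]
m=(f['d']>0)&(Z>.053)&(Z<.07)&(Y<-.225)&(X>.53)&(X<.575);Q=P[m]
print(m.sum(),cv2.minAreaRect(Q[:,:2].astype(np.float32)*1000),np.median(Q[:,2]),np.polyfit(Q[:,1],Q[:,2],1),Q.min(0))
E
python3 slab.py w5
```

```text
11.8 [ 0.5548 -0.2043  0.063 ] [-31.6811  36.7171  81.984   -0.0014  61.2873 147.7661] -89.44654114321703 camfwd [-0.0034  0.3001 -0.9539] [ 0.5551 -0.2814  0.1873]
slab 57666 ((600.5820922851562, -220.23757934570312), (130.1759796142578, 146.42755126953125), 0.5124112963676453) 0.04028274561937878
par 1 ((456.4936828613281, -290.3969421386719), (0.0, 0.0), 0.0) 0.027427680634896937
parallel [(0.58, [277.3, 264.1])]
stop_pins []
spindle_axis []
stand [(0.82, [205.8, 248.4])]
knob_grip []
4636 ((554.7225952148438, -254.53819274902344), (12.05296802520752, 58.99417495727539), 0.5156245827674866) 0.06231910678109347 [0.00060768 0.06246929] [ 0.54844941 -0.28407234  0.06042062]
w5 slab z 0.040285681206231355
front slope deg 33.06728009920021 at mid -0.225 0.5512443530022016 res 0.010170246128237453
back slope deg -0.4430365909894362 at mid -0.225 0.6638950173535624 res 0.00015695553811824613
right slope deg 0.8079186218870615 at mid 0.6000000000000001 -0.2930096915164146 res 0.00010567586231338825
pin? 366 [169.27596 169.37158] [ 0.59999 -0.25419  0.05305] [ 0.59672 -0.2576   0.04721] [ 0.60481 -0.24964  0.0563 ]
pin? 277 [251.33213 259.99278] [ 0.56646 -0.21405  0.05523] [ 0.56063 -0.21651  0.04772] [ 0.57354 -0.21096  0.05993]
```

>>> move_arm:
  plan: "0 -0.003 0 0 0 0 0.005;0 -0.006 0 0 0 0 0.005;0 -0.006 0 0 0 0 0.005;0 -0.006 0 0 0 0 0.005;0 -0.006 0 0 0 0 0.005;0 -0.003 0 0 0 0 0.005;0 0 0 0 0 0 0.005"

```text
time_s: 12.98
position: [0.5851, -0.2042, 0.063]
tool_rot: [[0.01, -1.0, 0.0], [-1.0, -0.01, -0.0], [0.0, -0.0, -1.0]]
ft_force: [-3.7, -0.2, 4.3]
grip_width: 0.0108
gripper_force: 41.9
```

```bash
cat > bar.py <<'E'
import sys
from h import *
np.set_printoptions(precision=4,suppress=True)
n=sys.argv[1];im,d=viewer.get_image('wrist');cv2.imwrite(f'pics/{n}.png',im[...,::-1]);P=cloud('wrist',d);X,Y,Z=P[...,0],P[...,1],P[...,2]
m=(d>0)&(Z>.057)&(Z<.07)&(Y<-.225)&(X>.56)&(X<.6);Q=P[m]
print(m.sum(),cv2.minAreaRect(Q[:,:2].astype(np.float32)*1000),Q.min(0))
m=(d>0)&(Z>.047)&(Z<.0575)&(X>.594)&(X<.61)&(Y<-.245)&(Y>-.265);print('pin',m.sum(),P[m].mean(0),P[m].min(0),P[m].max(0))
E
python3 bar.py w6; python3 -c "
from rig import env;s=env.observe();print(s['ft_force'],s['position'])"
```

```text
4620 ((585.037841796875, -254.42779541015625), (12.051591873168945, 58.77941131591797), 0.5491196513175964) [ 0.5788 -0.2839  0.0602]
pin 325 [ 0.6006 -0.2542  0.0534] [ 0.5968 -0.2577  0.047 ] [ 0.6048 -0.2497  0.0555]
[-2.85388837  0.24361591  3.53017311] [ 0.58509142 -0.2041248   0.06301346]
```

>>> move_arm:
  plan: "0 0 0 0 0 0 0.018;0 0 0 0 0 0 0.018;0 0 0 0 0 0 0.018;0 0 0 0 0 0 0.018"

```text
time_s: 13.52
position: [0.5848, -0.204, 0.0627]
tool_rot: [[0.01, -1.0, 0.0], [-1.0, -0.01, 0.0], [-0.0, -0.0, -1.0]]
ft_force: [0.3, -0.1, -0.0]
grip_width: 0.0178
gripper_force: 0.0
```

>>> move_arm:
  plan: "0 -0.002 0 0 0 0 0.018;0 -0.002 0 0 0 0 0.018;0 -0.002 0 0 0 0 0.018;0 -0.001 0 0 0 0 0.018;0 0 0 0 0 0 0.018"

```text
time_s: 14.15
position: [0.5917, -0.204, 0.0629]
tool_rot: [[0.01, -1.0, -0.0], [-1.0, -0.01, 0.0], [-0.0, 0.0, -1.0]]
ft_force: [-3.2, 0.3, 2.7]
grip_width: 0.0181
gripper_force: 1.8
```

```bash
python3 bar.py w7
```

```text
4631 ((588.56298828125, -254.34030151367188), (12.01859188079834, 58.66038131713867), 0.3144076466560364) [ 0.5824 -0.2837  0.0597]
pin 327 [ 0.6007 -0.2542  0.0535] [ 0.5969 -0.2577  0.0473] [ 0.6048 -0.2498  0.0561]
```

>>> move_arm:
  plan: "0 -0.0005 0 0 0 0 0.018;0 -0.0005 0 0 0 0 0.018;0 0 0 0 0 0 0.018"

```text
time_s: 14.58
position: [0.5928, -0.204, 0.0629]
tool_rot: [[0.01, -1.0, 0.0], [-1.0, -0.01, -0.0], [0.0, -0.0, -1.0]]
ft_force: [-4.6, 0.2, 2.3]
grip_width: 0.0176
gripper_force: 1.9
```

>>> move_arm:
  plan: "0 -0.0005 0 0 0 0 0.018;0 0 0 0 0 0 0.018"

```text
time_s: 14.82
position: [0.5933, -0.204, 0.0629]
tool_rot: [[0.01, -1.0, 0.0], [-1.0, -0.01, -0.0], [0.0, -0.0, -1.0]]
ft_force: [-3.0, 0.2, 2.7]
grip_width: 0.0181
gripper_force: 2.0
```

```bash
python3 bar.py w8
```

```text
4638 ((590.183837890625, -254.36834716796875), (12.042927742004395, 58.687320709228516), 0.4798784554004669) [ 0.584  -0.2837  0.0601]
pin 324 [ 0.6007 -0.2542  0.0535] [ 0.5969 -0.2576  0.0471] [ 0.6047 -0.2497  0.0561]
```

>>> move_arm:
  plan: "0 -0.0004 0 0 0 0 0.018;0 0 0 0 0 0 0.018"

```text
time_s: 15.12
position: [0.5937, -0.204, 0.0629]
tool_rot: [[0.01, -1.0, 0.0], [-1.0, -0.01, -0.0], [0.0, -0.0, -1.0]]
ft_force: [-3.5, -0.7, 3.1]
grip_width: 0.018
gripper_force: 2.1
```

>>> move_arm:
  plan: "0 -0.0003 0 0 0 0 0.018;0 0 0 0 0 0 0.018"

```text
time_s: 15.38
position: [0.5939, -0.204, 0.0628]
tool_rot: [[0.01, -1.0, -0.0], [-1.0, -0.01, 0.0], [-0.0, 0.0, -1.0]]
ft_force: [-4.9, -0.3, 4.8]
grip_width: 0.018
gripper_force: 2.3
```

>>> move_arm:
  plan: "0 -0.0003 0 0 0 0 0.018;0 0 0 0 0 0 0.018"

```text
time_s: 15.62
position: [0.5943, -0.204, 0.0628]
tool_rot: [[0.01, -1.0, 0.0], [-1.0, -0.01, -0.0], [0.0, -0.0, -1.0]]
ft_force: [-4.1, -0.6, 4.3]
grip_width: 0.0178
gripper_force: 2.3
```

>>> move_arm:
  plan: "0 -0.0003 0 0 0 0 0.018;0 0 0 0 0 0 0.018"

```text
time_s: 15.88
position: [0.5943, -0.204, 0.0629]
tool_rot: [[0.01, -1.0, -0.001], [-1.0, -0.01, 0.0], [-0.0, 0.001, -1.0]]
ft_force: [-6.5, -0.6, 4.4]
grip_width: 0.0181
gripper_force: 3.0
```

```bash
python3 bar.py w9
```

```text
4635 ((591.2073364257812, -254.34022521972656), (12.047189712524414, 58.689483642578125), 0.5227534770965576) [ 0.585  -0.2837  0.0601]
pin 305 [ 0.601  -0.2542  0.0537] [ 0.5977 -0.2576  0.0471] [ 0.6048 -0.2497  0.0556]
```

>>> move_arm:
  plan: "0 -0.0005 0 0 0 0 0.018;0 0 0 0 0 0 0.018;0 0 0 0 0 0 0.018"

```text
time_s: 16.3
position: [0.5944, -0.204, 0.0628]
tool_rot: [[0.01, -1.0, -0.002], [-1.0, -0.01, 0.0], [-0.0, 0.002, -1.0]]
ft_force: [-7.8, 0.2, 5.4]
grip_width: 0.0181
gripper_force: 4.0
```

>>> move_arm:
  plan: "0 -0.0005 0 0 0 0 0.018;0 0 0 0 0 0 0.018;0 0 0 0 0 0 0.018"

```text
time_s: 16.68
position: [0.5945, -0.204, 0.0628]
tool_rot: [[0.01, -1.0, -0.003], [-1.0, -0.01, 0.0], [-0.0, 0.003, -1.0]]
ft_force: [-10.2, 0.3, 6.6]
grip_width: 0.0181
gripper_force: 5.1
```

```bash
python3 bar.py w10; python3 -c "
from rig import env;s=env.observe();print(s['ft_force'],s['wrist_torque'])"
```

```text
4636 ((591.3385620117188, -254.33547973632812), (12.075505256652832, 58.67652893066406), 0.5247420072555542) [ 0.5851 -0.2837  0.0596]
pin 308 [ 0.6009 -0.2542  0.0536] [ 0.5975 -0.2576  0.047 ] [ 0.6046 -0.2496  0.0562]
[-10.24276807  -0.93266761   7.57304334] [-0.14389347  1.71647578 -0.01560768]
```

>>> move_arm:
  plan: "0 0.002 0 0 0 0 0.018;0 0.0021 0 0 0 0 0.018;0 0 0 0 0 0 0.018;0 0 -0.005 0 0 0 0.018;0 0 -0.02 0 0 0 0.018;0 0 -0.05 0 0 0 0.018;0 0 -0.06 0 0 0 0.018;0 0 -0.06 0 0 0 0.018;-0.02 0 0 0 0 0 0.04;0 0 0 0 0 0 0.04"

```text
time_s: 17.98
position: [0.5911, -0.1827, 0.2575]
tool_rot: [[0.011, -1.0, -0.0], [-1.0, -0.011, 0.0], [-0.0, 0.0, -1.0]]
ft_force: [0.1, 0.1, 0.1]
grip_width: 0.04
gripper_force: 0.0
```

```bash
python3 bar.py w11; python3 w.py w11; python3 slab.py w11
```

```text
826 ((590.2683715820312, -254.56689453125), (11.857245445251465, 59.23882293701172), 1.2431678771972656) [ 0.5846 -0.2842  0.0586]
pin 57 [ 0.6001 -0.2543  0.0531] [ 0.5968 -0.2579  0.0489] [ 0.6036 -0.2505  0.0552]
18.025 [ 0.591  -0.1833  0.2567] [-28.1821  28.7058  61.7281  -0.0028  89.6828 151.2093] -89.39145159916215 camfwd [-0.0056  0.3011 -0.9536] [ 0.5916 -0.2605  0.381 ]
slab 18264 ((600.0031127929688, -194.1240692138672), (130.42822265625, 198.5564422607422), 0.5208364725112915) 0.039917001681188106
par 2 ((456.44622802734375, -290.11773681640625), (0.5549859404563904, 0.0), 170.86244201660156) 0.027346314628936826
knob 523 ((589.3147583007812, -135.14675903320312), (16.19390106201172, 16.46173095703125), 49.06424331665039) 0.168566516324502
parallel [(0.92, [279.6, 158.3])]
stop_pins []
spindle_axis [(0.77, [278.6, 221.1])]
stand [(0.79, [271.6, 162.3])]
knob_grip [(0.71, [278.8, 281.3]), (0.41, [277.1, 223.2])]
w11 slab z 0.040274611570730166
front slope deg -0.47035648403666247 at mid -0.225 0.5362178678716111 res 0.0003619556656445303
back slope deg -0.7036350336129731 at mid -0.225 0.6643063444654731 res 0.0003234369834157211
right slope deg 0.3250192222370043 at mid 0.6000000000000001 -0.29257978460122025 res 0.00016587535417777202
pin? 54 [267.85185 108.5    ] [ 0.60075 -0.25379  0.05401] [ 0.59773 -0.25703  0.05245] [ 0.60447 -0.25054  0.05562]
pin? 52 [268.94231 198.05769] [ 0.59959 -0.16449  0.05344] [ 0.59639 -0.16764  0.04753] [ 0.6027  -0.16012  0.05589]
pin? 183 [232.40984 213.14754] [ 0.63854 -0.14635  0.0499 ] [ 0.62439 -0.1539   0.04701] [ 0.64997 -0.14007  0.05999]
```

View pics/w11.png

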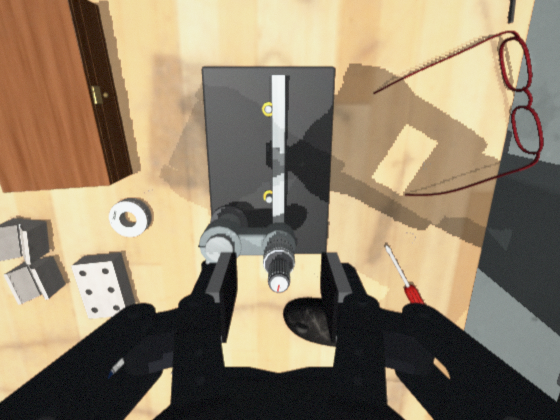

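The parallel lies at (278,75–235) against the pins at (267,108) and (269,198), parallel to the slab. The knob's red mark is at (279,287). Now I unwind the wrist in the air to have the full clockwise stroke available.

>>> move_arm:
  plan: "0 0 0 0 0 -0.186 0.04;0 0 0 0 0 -0.186 0.04;0 0 0 0 0 -0.186 0.04;0 0 0 0 0 -0.186 0.04;0 0 0 0 0 -0.186 0.04;0 0 0 0 0 -0.186 0.04;0 0 0 0 0 -0.186 0.04;0 0 0 0 0 -0.186 0.04;0 0 0 0 0 -0.186 0.04;0 0 0 0 0 -0.186 0.04;0 0 0 0 0 -0.186 0.04;0 0 0 0 0 -0.186 0.04"

```text
time_s: 19.82
position: [0.5912, -0.1842, 0.2575]
tool_rot: [[0.78, 0.626, -0.0], [0.626, -0.78, 0.0], [-0.0, -0.0, -1.0]]
ft_force: [0.7, 0.3, 0.1]
grip_width: 0.0401
gripper_force: 0.0
```

>>> move_arm:
  plan: "0 0 0 0 0 -0.186 0.04;0 0 0 0 0 -0.186 0.04;0 0 0 0 0 -0.186 0.04;0 0 0 0 0 -0.186 0.04;0 0 0 0 0 -0.186 0.04;0 0 0 0 0 -0.186 0.04;0 0 0 0 0 -0.186 0.04;0 0 0 0 0 -0.186 0.04;0 0 0 0 0 -0.186 0.04;0 0 0 0 0 -0.186 0.04;0 0 0 0 0 -0.186 0.04;0 0 0 0 0 -0.186 0.04"

```text
time_s: 21.32
position: [0.5912, -0.1843, 0.2575]
tool_rot: [[-0.973, 0.231, -0.0], [0.231, 0.973, 0.0], [0.0, 0.0, -1.0]]
ft_force: [-0.4, 0.3, 0.6]
grip_width: 0.0399
gripper_force: 0.0
```

>>> move_arm:
  plan: "0 0 0 0 0 -0.186 0.04;0 0 0 0 0 -0.186 0.04;0 0 0 0 0 -0.186 0.04;0 0 0 0 0 -0.186 0.04;0 0 0 0 0 -0.186 0.04;0 0 0 0 0 -0.12 0.04;0 0 0 0 0 0 0.04;0 0 0 0 0 0 0.04"

```text
time_s: 22.32
position: [0.5912, -0.1841, 0.2577]
tool_rot: [[-0.69, -0.724, -0.0], [-0.724, 0.69, 0.0], [0.0, 0.0, -1.0]]
ft_force: [0.5, -0.3, -0.0]
grip_width: 0.04
gripper_force: 0.0
```

```bash
python3 w.py w12; cat > to.py <<'E'
import sys
from h import *
s=env.observe();T=np.array(list(map(float,sys.argv[1:4])));print(s['position'],s['q'][5],'tool shift',s['tool_rot'].T@(T-s['position']))
E
python3 to.py .5897 -.134 .164
```

```text
22.325 [ 0.5912 -0.1841  0.2577] [ -28.2348   28.6835   61.6156   -0.0012   89.715  -164.6184] -133.61629788469403 camfwd [ 0.2057  0.2176 -0.9541] [ 0.5381 -0.2401  0.382 ]
slab 17451 ((599.7901000976562, -193.79441833496094), (130.02474975585938, 199.59608459472656), 0.621634304523468) 0.04025412934611226
knob 156 ((588.8939819335938, -138.0434112548828), (8.950477600097656, 16.776927947998047), 85.22341918945312) 0.1614735068357963
parallel [(0.85, [265.1, 164.9])]
stop_pins []
spindle_axis [(0.64, [311.7, 208.4])]
stand [(0.56, [269.1, 168.6])]
knob_grip [(0.77, [324.9, 265.4]), (0.52, [270.2, 167.6])]
[ 0.59124817 -0.18398713  0.25782199] -164.68571567578113 tool shift [-0.03516854  0.03555539  0.09382251]
```

>>> move_arm:
  plan: "-0.0176 0.0178 0 0 0 0 0.04;-0.0176 0.0178 0 0 0 0 0.04;0 0 0.03 0 0 0 0.04;0 0 0.03 0 0 0 0.04;0 0 0.03 0 0 0 0.04;0 0 0.003 0 0 0 0.04;0 0 0 0 0 0 0.04;0 0 0 0 0 0 0.04"

```text
time_s: 23.62
position: [0.5902, -0.1338, 0.1663]
tool_rot: [[-0.688, -0.725, 0.002], [-0.725, 0.688, -0.001], [-0.001, -0.002, -1.0]]
ft_force: [-0.4, -0.1, 0.7]
grip_width: 0.0403
gripper_force: 0.0
```

```bash
python3 to.py .5897 -.134 .164; python3 - <<'E'
from h import *
for c in ('scene','side'):
    im,d=viewer.get_image(c);u,v=map(int,proj(c,[.5897,-.134,.16]));cv2.imwrite(f'pics/{c}13.png',cv2.resize(im[v-60:v+60,u-70:u+70,::-1],None,fx=2.8,fy=2.8,interpolation=2))
a=[cv2.imread(f'pics/{c}13.png') for c in('scene','side')];cv2.imwrite('pics/g13.png',np.hstack(a))
E
```

```text
[ 0.59017547 -0.13379983  0.16629421] -160.4669465004491 tool shift [0.00047454 0.00021243 0.0022933 ]
```

View pics/g13.png

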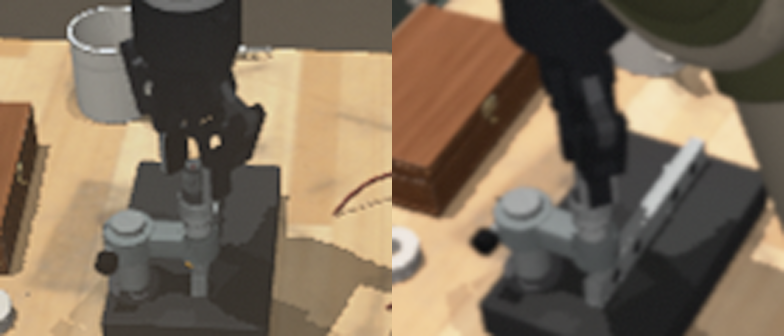

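The crop shows the fingers straddling the knob, clear of the thimble. I close on it.

>>> move_arm:
  plan: "0.0004 0.0002 0.0012 0 0 0 0.03;0 0 0 0 0 0 0.02;0 0 0 0 0 0 0.012;0 0 0 0 0 0 0.01;0 0 0 0 0 0 0.01"
  grip_force: 35

```text
time_s: 24.35
position: [0.5892, -0.1341, 0.1638]
tool_rot: [[-0.689, -0.725, 0.0], [-0.725, 0.689, -0.0], [0.0, -0.0, -1.0]]
ft_force: [-1.4, -0.3, 2.4]
grip_width: 0.0149
gripper_force: 34.1
```

```bash
cat > o.py <<'E'
from rig import env
import numpy as np
s=env.observe();np.set_printoptions(precision=3,suppress=True)
print(round(s['time_s'],2),'pos',s['position'],'yaw',np.degrees(np.arctan2(s['tool_rot'][1,0],s['tool_rot'][0,0])).round(2),'q6',s['q'][5].round(2),'F',s['ft_force'],'M',s['wrist_torque'],'gw',s['grip_width'],s['gripper_force'])
E
python3 o.py
```

```text
24.35 pos [ 0.589 -0.134  0.164] yaw -133.52 q6 -160.51 F [-1.362 -0.273  2.362] M [0.042 0.161 0.005] gw 0.014856969646892608 34.145307540893555
```

>>> move_arm:
  plan: "0 0 0 0 0 0.1 0.01;0 0 0 0 0 0.1 0.01;0 0 0 0 0 0.1 0.01;0 0 0 0 0 0.1 0.01;0 0 0 0 0 0.1 0.01"

```text
time_s: 24.98
position: [0.5889, -0.1336, 0.1637]
tool_rot: [[-0.953, -0.303, -0.001], [-0.303, 0.953, 0.001], [0.001, 0.001, -1.0]]
ft_force: [-3.2, 2.9, 3.4]
grip_width: 0.0146
gripper_force: 34.2
```

```bash
python3 o.py; python3 w.py w14|head -1; cat > mark.py <<'E'
from h import *
import sys
P0=np.array([.589,-.134,.169])
for c in ('scene','side'):
    im,d=viewer.get_image(c);u,v=map(int,proj(c,[.589,-.134,.09]));cv2.imwrite(f'pics/{c}_{sys.argv[1]}.png',cv2.resize(im[v-25:v+25,u-30:u+30,::-1],None,fx=6,fy=6,interpolation=2))
    k=viewer.calibration(c)
E
python3 mark.py 14
```

```text
24.98 pos [ 0.589 -0.134  0.164] yaw -162.34 q6 -131.68 F [-3.173  2.854  3.414] M [0.444 0.41  0.093] gw 0.014634358029595364 34.23301935195923
24.975 [ 0.5889 -0.1336  0.1637] [ -24.0146   31.2203   73.1612    0.0272   75.6825 -131.6802] -162.34103623810006 camfwd [ 0.2839  0.0922 -0.9544] [ 0.5157 -0.1575  0.2881]
```

>>> move_arm:
  plan: "-0.0003 -0.0002 0 0 0 0.1 0.01;0 0 0 0 0 0.1 0.01;0 0 0 0 0 0.1 0.01"

```text
time_s: 25.75
position: [0.589, -0.1334, 0.1637]
tool_rot: [[-1.0, -0.01, -0.002], [-0.01, 1.0, 0.002], [0.002, 0.002, -1.0]]
ft_force: [-5.6, 6.1, 5.8]
grip_width: 0.0147
gripper_force: 34.5
```

```bash
python3 o.py; python3 mark.py x; python3 o.py
```

```text
25.75 pos [ 0.589 -0.133  0.164] yaw -179.44 q6 -114.57 F [-5.576  6.14   5.802] M [1.029 0.876 0.066] gw 0.014682593550869169 34.522894620895386
25.85 pos [ 0.589 -0.133  0.164] yaw -179.38 q6 -114.63 F [-5.315  5.561  5.527] M [ 0.988  0.9   -0.001] gw 0.014463015345286233 34.527554512023926
```

>>> move_arm:
  plan: "0 0 0 0 0 0.1 0.01;0 0 0 0 0 0.1 0.01;0 0 0 0 0 0.1 0.01"

```text
time_s: 26.22
position: [0.5891, -0.1331, 0.1637]
tool_rot: [[-0.958, 0.286, -0.001], [0.286, 0.958, 0.002], [0.002, 0.002, -1.0]]
ft_force: [-5.0, 6.8, 5.3]
grip_width: 0.0146
gripper_force: 34.5
```

```bash
python3 o.py; python3 mark.py x; python3 o.py
```

```text
26.23 pos [ 0.589 -0.133  0.164] yaw 163.38 q6 -97.38 F [-4.959  6.79   5.316] M [1.228 0.834 0.018] gw 0.01461891233383518 34.5391970872879
26.32 pos [ 0.589 -0.133  0.164] yaw 163.43 q6 -97.44 F [-4.953  6.278  6.114] M [1.215 0.853 0.034] gw 0.014490124484029964 34.54136073589325
```

```bash
python3 w.py w15|head -1; python3 - <<'E'
import cv2,numpy as np
a=cv2.imread('pics/w14.png')[210:,120:440];b=cv2.imread('pics/w15.png')[210:,120:440]
cv2.imwrite('pics/c15.png',cv2.resize(np.hstack([a,b]),(800,262)))
cv2.imwrite('pics/c15.png',np.vstack([cv2.resize(np.hstack([a,b]),(800,262)),np.hstack([cv2.resize(cv2.imread('pics/scene_x.png'),(400,300)),cv2.resize(cv2.imread('pics/side_x.png'),(400,300))])]))
E
```

```text
26.325 [ 0.5891 -0.1331  0.1637] [-23.9836  31.2418  73.1259   0.0762  75.7568 -97.4356] 163.43325667333494 camfwd [ 0.2849 -0.0828 -0.955 ] [ 0.5155 -0.112   0.2881]
```

View pics/c15.png

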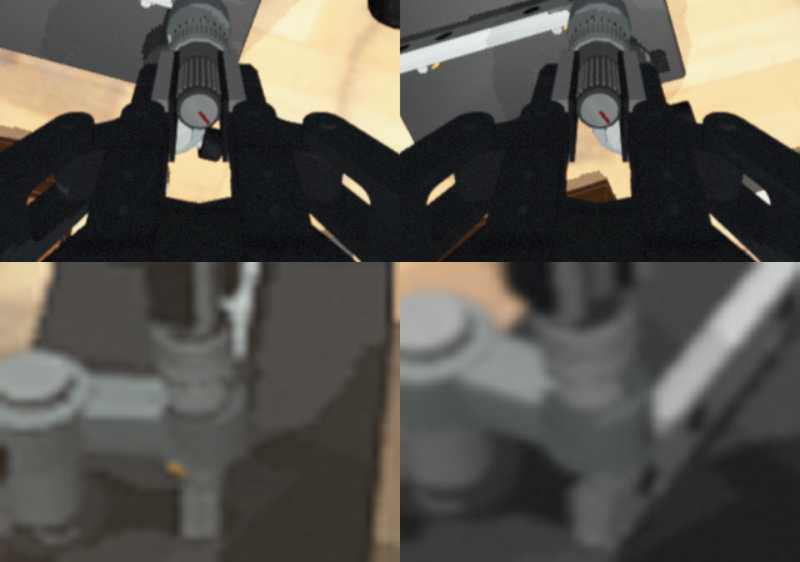

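The crops show the knob's red mark fixed in the tool frame and the thimble graduations at rows 210–250, columns 255–305. They stay put in the wrist view while the thimble turns along, and will drift once the ratchet slips. I'll track that.

```bash
cat > t.py <<'E'
# burst of wrist frames averaged; drift of the thimble patch against earlier frames
from h import *
import sys,os
n=int(sys.argv[1]);M=[];fs=[]
for i in range(3):
    im,_=viewer.get_image('wrist');fs.append(cv2.cvtColor(im,cv2.COLOR_RGB2GRAY).astype(np.float32));s=env.observe();M.append(s['wrist_torque'][2])
g=np.mean(fs,0);np.save(f't{n}.npy',g)
hp=lambda a:a-cv2.GaussianBlur(a,(0,0),4)
print(round(s['time_s'],2),'yaw',np.degrees(np.arctan2(s['tool_rot'][1,0],s['tool_rot'][0,0])).round(2),'F',s['ft_force'].round(1),'Mz',np.round(M,3))
def drift(a,b,r):
    x0,x1,y0,y1=r;A=hp(a)[y0:y1,x0:x1];B=hp(b)[y0-3:y1+3,x0-14:x1+14]
    R=cv2.matchTemplate(B,A,cv2.TM_CCOEFF_NORMED);_,v,_,p=cv2.minMaxLoc(R);return p[0]-14,p[1]-3,round(float(v),2)
for m in (n-1,n-2,n-3):
    if os.path.exists(f't{m}.npy'):
        a=np.load(f't{m}.npy');print('vs',m,'thimble',drift(a,g,(262,298,212,246)),'knob',drift(a,g,(268,292,285,312)))
v=cv2.resize(np.clip(g[205:320,230:330],0,255).astype(np.uint8),None,fx=4,fy=4,interpolation=2);cv2.imwrite(f'pics/t{n}.png',v)
E
python3 t.py 1
```

```text
26.77 yaw 163.56 F [-5.6  7.3  6.4] Mz [-0.003 -0.009  0.006]
```

>>> move_arm:
  plan: "0.0006 0.0004 0 0 0 0.07 0.01;0.0006 0.0004 0 0 0 0.07 0.01;0 0 0 0 0 0.06 0.01"

```text
time_s: 27.15
position: [0.589, -0.1327, 0.1637]
tool_rot: [[-0.883, 0.47, 0.001], [0.47, 0.883, 0.0], [-0.0, 0.001, -1.0]]
ft_force: [-1.4, 3.9, 3.3]
grip_width: 0.0144
gripper_force: 34.3
```

```bash
python3 t.py 2
```

```text
27.3 yaw 152.11 F [-1.8  4.4  3.4] Mz [ 0.038 -0.011  0.02 ]
vs 1 thimble (0, 0, 0.91) knob (0, 0, 0.93)
```

View pics/t2.png

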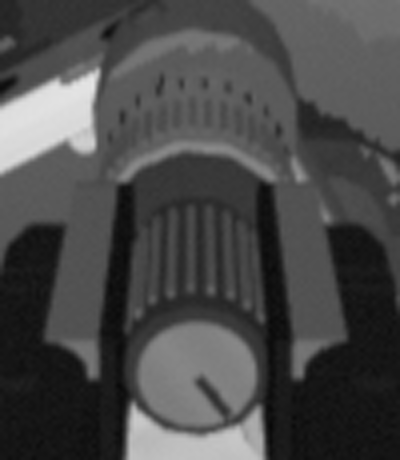

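The thimble's ticks and long line at (160,85) show clearly, and there is no drift so far, at 1.30 rad turned. I continue in small steps.

>>> move_arm:
  plan: "0.0003 0.0004 0 0 0 0.08 0.01;0 0 0 0 0 0.07 0.01"

```text
time_s: 27.55
position: [0.589, -0.1325, 0.1637]
tool_rot: [[-0.803, 0.596, 0.001], [0.596, 0.803, -0.0], [-0.001, 0.001, -1.0]]
ft_force: [0.4, 3.4, 2.8]
grip_width: 0.0149
gripper_force: 34.2
```

```bash
python3 t.py 3
```

```text
27.7 yaw 143.55 F [1.8 2.6 3. ] Mz [-0.014  0.02  -0.009]
vs 2 thimble (0, 0, 0.94) knob (0, 0, 0.97)
vs 1 thimble (0, 0, 0.89) knob (0, 1, 0.93)
```

>>> move_arm:
  plan: "0 0 0 0 0 0.08 0.01;0 0 0 0 0 0.07 0.01"

```text
time_s: 27.95
position: [0.5891, -0.1324, 0.1637]
tool_rot: [[-0.705, 0.709, 0.001], [0.709, 0.705, 0.0], [-0.001, 0.001, -1.0]]
ft_force: [1.3, 4.6, 3.1]
grip_width: 0.0141
gripper_force: 34.2
```

```bash
python3 t.py 4
```

```text
28.1 yaw 134.97 F [2.4 5.2 3. ] Mz [ 0.056  0.006 -0.016]
vs 3 thimble (0, 0, 0.93) knob (0, 0, 0.94)
vs 2 thimble (0, 0, 0.93) knob (0, 0, 0.91)
vs 1 thimble (0, 0, 0.87) knob (0, 1, 0.9)
```

>>> move_arm:
  plan: "0 0 0 0 0 0.08 0.01;0 0 0 0 0 0.07 0.01"

```text
time_s: 28.35
position: [0.5892, -0.1323, 0.1637]
tool_rot: [[-0.591, 0.806, 0.002], [0.806, 0.591, 0.0], [-0.001, 0.001, -1.0]]
ft_force: [3.7, 5.8, 1.6]
grip_width: 0.0145
gripper_force: 34.2
```

```bash
python3 t.py 5
```

```text
28.5 yaw 126.38 F [3.3 5.4 3. ] Mz [0.033 0.013 0.013]
vs 4 thimble (0, 0, 0.91) knob (0, 0, 0.9)
vs 3 thimble (-1, 0, 0.87) knob (0, 0, 0.85)
vs 2 thimble (0, 0, 0.87) knob (0, 0, 0.83)
```

>>> move_arm:
  plan: "0.0004 0.0009 0 0 0 0.08 0.01;0 0 0 0 0 0.07 0.01"

```text
time_s: 28.75
position: [0.5894, -0.132, 0.1637]
tool_rot: [[-0.464, 0.886, 0.001], [0.886, 0.464, -0.001], [-0.001, 0.0, -1.0]]
ft_force: [1.7, 1.7, 2.6]
grip_width: 0.0146
gripper_force: 34.2
```

```bash
python3 t.py 6
```

```text
28.9 yaw 117.78 F [1.4 1.8 2.8] Mz [0.009 0.041 0.036]
vs 5 thimble (-2, 0, 0.82) knob (0, 0, 0.96)
vs 4 thimble (0, 0, 0.78) knob (0, 0, 0.9)
vs 3 thimble (0, 0, 0.78) knob (0, 0, 0.86)
```

>>> move_arm:
  plan: "0 0 0 0 0 0.08 0.01;0 0 0 0 0 0.07 0.01"

```text
time_s: 29.15
position: [0.5895, -0.132, 0.1638]
tool_rot: [[-0.326, 0.945, 0.001], [0.945, 0.326, -0.001], [-0.001, 0.001, -1.0]]
ft_force: [2.9, 1.6, 2.3]
grip_width: 0.0147
gripper_force: 34.2
```

```bash
python3 t.py 7
```

```text
29.3 yaw 109.19 F [3.7 1.5 2.4] Mz [-0.026 -0.094 -0.063]
vs 6 thimble (0, 0, 0.79) knob (0, 0, 0.99)
vs 5 thimble (0, 0, 0.84) knob (0, 0, 0.97)
vs 4 thimble (0, 0, 0.83) knob (0, 0, 0.91)
```

>>> move_arm:
  plan: "0 0 0 0 0 0.08 0.01;0 0 0 0 0 0.07 0.01"

```text
time_s: 29.55
position: [0.5896, -0.1319, 0.1637]
tool_rot: [[-0.182, 0.983, 0.002], [0.983, 0.182, -0.0], [-0.001, 0.001, -1.0]]
ft_force: [5.3, 1.7, 1.8]
grip_width: 0.0145
gripper_force: 34.2
```

```bash
python3 t.py 8
```

```text
29.7 yaw 100.61 F [4.4 1.9 1.7] Mz [-0.03  -0.105 -0.01 ]
vs 7 thimble (0, 0, 0.78) knob (0, 0, 0.94)
vs 6 thimble (0, 0, 0.83) knob (0, 0, 0.94)
vs 5 thimble (1, 0, 0.79) knob (0, 0, 0.94)
```

```bash
cat > un.py <<'E'
import cv2,numpy as np,sys
def unwrap(g,rows=np.arange(-16,33,1.)):
    th=np.radians(np.arange(-72,72.1,1));T,D=np.meshgrid(th,rows)
    x=(194+92*np.sin(T))/4+230;y=(83+75*(1-np.cos(T))+D)/4+205
    U=cv2.remap(g,x.astype(np.float32),y.astype(np.float32),cv2.INTER_CUBIC);return U/cv2.GaussianBlur(U,(0,0),sigmaX=12,sigmaY=.1)-1
def rep(n):
    U=unwrap(np.load(f't{n}.npy'));p=U[10:24].mean(0);h=U[:10].mean(0);w=U[24:].mean(0)
    i=[k for k in range(2,143) if p[k]==p[max(0,k-6):k+7].min() and p[k]<-.02]
    th=np.arange(-72,73)
    ph=np.degrees(np.angle((p*np.hanning(145)*np.exp(1j*th*2*np.pi/14.4)).sum()))/360*14.4
    print(n,'phase',round(ph,2),' '.join(f'{k-72}:{-100*p[k]:.0f}/{-100*h[max(0,k-1):k+2].mean():.0f}' for k in i))
if __name__=='__main__':
    for n in sys.argv[1:]: rep(n)
E
python3 un.py 1 2 3 4 5 6 7 8
```

```text
1 phase -1.47 -69:7/-1 -53:24/1 -39:13/2 -24:28/0 -9:18/5 6:21/4 21:13/3 35:27/5 50:14/1 65:20/-0
2 phase -1.87 -70:10/0 -54:28/1 -39:20/1 -24:27/14 -9:19/2 6:19/1 20:14/4 35:24/1 50:13/2 64:22/-1
3 phase -1.94 -70:11/0 -53:27/-1 -39:15/-1 -25:27/7 -9:19/2 6:24/2 21:11/4 35:28/2 50:14/1 65:19/-1
4 phase -2.4 -70:11/0 -54:22/-1 -39:17/-1 -24:25/-3 -9:15/3 4:18/1 19:16/3 34:24/3 49:14/0 64:23/-1
5 phase -3.57 -55:20/-1 -40:17/5 -25:25/4 -11:17/5 4:26/3 19:16/1 33:30/5 48:13/3 63:25/0
6 phase 4.63 -62:17/-2 -46:11/-0 -32:30/3 -17:14/2 -2:15/1 12:13/1 27:28/4 42:22/3 57:20/1
7 phase -3.91 -56:7/0 -40:26/-2 -26:15/4 -11:23/2 4:18/2 18:22/1 33:21/3 48:21/-0 63:17/-1
8 phase 1.97 -64:10/-1 -49:30/-5 -35:19/3 -20:23/3 -6:15/1 9:23/3 24:20/3 39:28/3 54:16/-0 69:21/1
```

Unwrapped tick phases show no relative motion up to frame 3. Frames 4–5 are the transition, and from frame 6 the ratchet slips fully at about 8.5° per step, or 24.9° so far. Contact is made, and I need about 68° more for three clicks.

>>> move_arm:
  plan: "0.0002 0.0009 0 0 0 0.08 0.01;0 0 0 0 0 0.08 0.01;0 0 0 0 0 0.08 0.01;0 0 0 0 0 0.08 0.01;0 0 0 0 0 0.08 0.01"

```text
time_s: 30.32
position: [0.5902, -0.1318, 0.1638]
tool_rot: [[0.215, 0.977, 0.001], [0.977, -0.215, -0.001], [-0.001, 0.001, -1.0]]
ft_force: [3.7, 0.7, 2.5]
grip_width: 0.0147
gripper_force: 34.3
```

```bash
python3 t.py 9; python3 un.py 9
```

```text
30.48 yaw 77.71 F [ 4.2 -0.9  2.4] Mz [-0.033  0.009 -0.002]
vs 8 thimble (-2, 0, 0.63) knob (0, 0, 0.94)
vs 7 thimble (-1, 0, 0.74) knob (0, 0, 1.0)
vs 6 thimble (1, 0, 0.66) knob (0, 0, 0.99)
9 phase -6.86 -59:16/-1 -43:25/1 -30:16/1 -14:28/4 1:14/2 15:22/5 30:25/23 45:13/-12 61:14/-12
```

>>> move_arm:
  plan: "0 0 0 0 0 0.08 0.01;0 0 0 0 0 0.08 0.01;0 0 0 0 0 0.08 0.01;0 0 0 0 0 0.08 0.01;0 0 0 0 0 0.08 0.01"

```text
time_s: 31.1
position: [0.5906, -0.132, 0.1638]
tool_rot: [[0.579, 0.816, 0.002], [0.816, -0.579, -0.001], [-0.0, 0.002, -1.0]]
ft_force: [5.6, -1.3, 1.5]
grip_width: 0.0148
gripper_force: 34.2
```

```bash
python3 t.py 10; python3 un.py 8 9 10
```

```text
31.25 yaw 54.77 F [ 6.5 -1.8  1.4] Mz [-0.006 -0.044 -0.022]
vs 9 thimble (2, 0, 0.61) knob (0, -1, 0.88)
vs 8 thimble (-1, 0, 0.69) knob (0, 0, 0.9)
vs 7 thimble (0, 0, 0.68) knob (0, -1, 0.88)
8 phase 1.97 -64:10/-1 -49:30/-5 -35:19/3 -20:23/3 -6:15/1 9:23/3 24:20/3 39:28/3 54:16/-0 69:21/1
9 phase -6.86 -59:16/-1 -43:25/1 -30:16/1 -14:28/4 1:14/2 15:22/5 30:25/23 45:13/-12 61:14/-12
10 phase -1.21 -69:12/0 -53:15/-1 -38:27/2 -23:17/2 -9:22/3 6:20/8 21:25/9 36:28/11 49:14/-2 68:20/1
```

>>> move_arm:
  plan: "0.0003 0.0008 0 0 0 0.08 0.01;0 0 0 0 0 0.08 0.01;0 0 0 0 0 0.08 0.01;0 0 0 0 0 0.08 0.01"

```text
time_s: 31.75
position: [0.591, -0.1323, 0.1638]
tool_rot: [[0.806, 0.592, 0.001], [0.592, -0.806, -0.001], [-0.0, 0.002, -1.0]]
ft_force: [3.6, -1.9, 1.5]
grip_width: 0.0148
gripper_force: 34.3
```

```bash
python3 t.py 11; python3 un.py 10 11
```

```text
31.9 yaw 36.45 F [ 4.3 -3.4  1.5] Mz [-0.012  0.028 -0.004]
vs 10 thimble (-1, 0, 0.61) knob (0, 0, 0.94)
vs 9 thimble (1, 0, 0.66) knob (0, 0, 0.89)
vs 8 thimble (-1, 0, 0.61) knob (0, 0, 0.92)
10 phase -1.21 -69:12/0 -53:15/-1 -38:27/2 -23:17/2 -9:22/3 6:20/8 21:25/9 36:28/11 49:14/-2 68:20/1
11 phase -5.61 -57:22/-0 -42:21/2 -27:26/3 -13:19/4 2:22/6 16:22/-5 31:20/23 46:16/-10 60:13/-1
```

>>> move_arm:
  plan: "0 0 0 0 0 0.05 0.01;0 0 0 0 0 0 0.01"

```text
time_s: 32.15
position: [0.591, -0.1323, 0.1637]
tool_rot: [[0.833, 0.553, 0.001], [0.553, -0.833, -0.001], [-0.0, 0.002, -1.0]]
ft_force: [3.7, -3.2, 1.5]
grip_width: 0.0145
gripper_force: 34.3
```

```bash
python3 t.py 12; python3 un.py 12
```

```text
32.3 yaw 33.59 F [ 4.1 -3.7  2.4] Mz [-0.006  0.099  0.081]
vs 11 thimble (-1, 0, 0.92) knob (0, 0, 1.0)
vs 10 thimble (-1, 0, 0.53) knob (0, 0, 0.95)
vs 9 thimble (0, 0, 0.67) knob (0, 0, 0.89)
12 phase 6.4 -59:22/-1 -45:19/1 -30:28/5 -16:20/1 -1:22/6 14:22/-7 29:27/22 43:16/-11 57:18/5
```

>>> move_arm:
  plan: "0 0 0 0 0 0.06 0.01;0 0 0 0 0 0 0.01"

```text
time_s: 32.55
position: [0.5911, -0.1323, 0.1638]
tool_rot: [[0.865, 0.502, 0.001], [0.502, -0.865, -0.001], [-0.0, 0.002, -1.0]]
ft_force: [4.5, -4.1, 1.7]
grip_width: 0.0148
gripper_force: 34.3
```

```bash
python3 t.py 13; python3 un.py 13; python3 t.py 14;python3 t.py 15; python3 un.py 15; python3 o.py
```

```text
32.7 yaw 30.15 F [ 5.8 -3.5  1.9] Mz [0.02  0.032 0.054]
vs 12 thimble (-1, 0, 0.83) knob (0, 0, 0.99)
vs 11 thimble (-1, 0, 0.75) knob (0, 0, 0.99)
vs 10 thimble (2, 0, 0.58) knob (0, 0, 0.95)
13 phase 4.5 -62:19/-2 -46:20/0 -32:26/4 -17:18/3 -3:21/6 11:17/-6 27:26/22 42:14/-16 57:25/7
32.85 yaw 30.15 F [ 4.5 -3.3  1.3] Mz [ 0.04   0.034 -0.009]
vs 13 thimble (0, 0, 1.0) knob (0, 0, 1.0)
vs 12 thimble (-1, 0, 0.84) knob (0, 0, 0.99)
vs 11 thimble (-1, 0, 0.75) knob (0, 0, 0.99)
33.0 yaw 30.15 F [ 4.9 -4.1  1.5] Mz [ 0.025  0.045 -0.001]
vs 14 thimble (0, 0, 1.0) knob (0, 0, 1.0)
vs 13 thimble (0, 0, 1.0) knob (0, 0, 1.0)
vs 12 thimble (-1, 0, 0.83) knob (0, 0, 0.99)
15 phase 4.49 -63:20/-1 -46:20/0 -32:24/4 -17:19/2 -3:21/6 12:18/-9 27:26/22 42:14/-16 57:27/7
33.0 pos [ 0.591 -0.132  0.164] yaw 30.15 q6 36.08 F [ 4.879 -4.08   1.458] M [-0.632 -0.736 -0.001] gw 0.014759981315666809 34.307811856269836
```

>>> move_arm:
  plan: "0.0003 0.0009 0 0 0 0 0.012;0 0 0 0 0 0 0.022;0 0 0 0 0 0 0.035;0 0 0 0 0 0 0.045;0 0 0 0 0 0 0.045;0 0 -0.01 0 0 0 0.045;0 0 -0.03 0 0 0 0.045;0 0 -0.03 0 0 0 0.045;0 0 -0.03 0 0 0 0.045;0 0 0 0 0 0 0.045"

```text
time_s: 34.25
position: [0.5921, -0.1324, 0.2666]
tool_rot: [[0.866, 0.499, 0.005], [0.499, -0.866, -0.002], [0.003, 0.004, -1.0]]
ft_force: [-0.0, -0.9, -0.1]
grip_width: 0.0449
gripper_force: 0.0
```

```bash
python3 o.py; python3 w.py fin; python3 - <<'E'
from h import *
a=[]
for c in('scene','side'):
    im,d=viewer.get_image(c);u,v=map(int,proj(c,[.58,-.19,.08]));a.append(cv2.resize(im[v-60:v+60,u-70:u+70,::-1],(350,300),interpolation=2))
w=cv2.resize(cv2.imread('pics/fin.png'),(400,300));cv2.imwrite('pics/fin2.png',np.vstack([np.hstack(a),np.hstack([w,np.zeros((300,300,3),np.uint8)])]))
E
```

```text
34.25 pos [ 0.592 -0.132  0.267] yaw 29.96 q6 36.27 F [-0.045 -0.909 -0.138] M [ 0.035 -0.02  -0.004] gw 0.04489309568674229 0.0
34.25 [ 0.5921 -0.1324  0.2666] [-23.771   26.933   63.1544  -0.001   89.5952  36.2661] 29.96328487101319 camfwd [-0.2556 -0.1508 -0.9549] [ 0.6575 -0.0944  0.3911]
slab 7335 ((629.109130859375, -218.48104858398438), (70.72216796875, 146.3141632080078), 0.5937380790710449) 0.03794990909582429
par 273 ((610.9493408203125, -502.3391418457031), (17.992198944091797, 35.27178192138672), 0.2612859606742859) 0.01861247553618065
knob 480 ((589.7877197265625, -132.6891632080078), (15.86672306060791, 16.703296661376953), 16.458393096923828) 0.16723767603038053
parallel [(0.63, [330.0, 207.1])]
stop_pins []
spindle_axis [(0.57, [276.2, 179.5])]
stand [(0.93, [328.8, 187.1])]
knob_grip [(0.87, [273.9, 216.6])]
```

View pics/fin2.png

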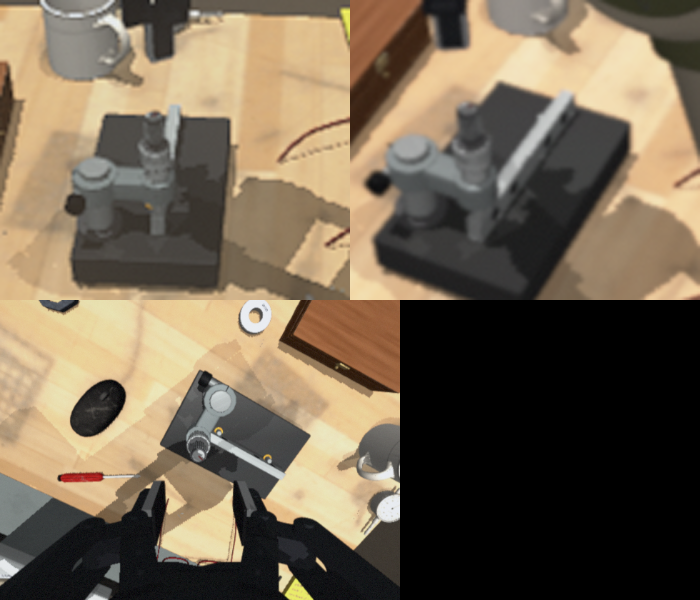

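The final view shows the gripper clear of everything and the parallel lying along both pins under the spindle. Nothing I can see in it has been disturbed.

```bash
python3 -c "
from rig import env
print(env.close_job())"
```

```text
the job is handed in; nothing more can be done
None
```

The job is handed in at about 34 s: the parallel lies against both stop pins and is nipped by the spindle, the ratchet slipped at least 1.67 rad after contact (three clicks by angle), and the gripper let go and is clear of everything.

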